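Slide the slide carrier under the reader's bridge

TASK

Load the slide reader without picking anything up: with the fingertips push the flat slide carrier along the deck, between the guide rails and under the low bridge, until it sits fully home against the end stop, keeping it flat on the deck all the way. Then press the start button beside the bridge fully down and let it come back up; do not press it before the carrier is home. Leave all the other things where they stand and finish clear of everything.

Things in the scene. Friction and masses are not known exactly. Their poses are not given: they have to be found in the camera images.
- reader: The slide reader, fixed: a flat white deck 350 x 250 mm, its top 8 mm above the table. Origin at table level below the middle of the bridge; its x axis is the slide-in direction (to the robot's left, about world +y, give or take 20 degrees), z up. Deck from x -265 to +85, y -125 to +125 mm. Carrier fully home: its origin at x = 0, y = 0 and its rear edge at x = -50 mm.
- bridge (a point): Middle of the underside of the low grey bridge over the lane (reader x = 0, y = 0), 16 mm above the deck. The bridge spans reader x -17 to +17, y -60 to +60 mm; its top is 34 mm, a lens ring on it 40 mm above the deck. Its axes are the reader's.
- mouth (a point): Middle of the lane's mouth, on the deck, at reader x = -70 mm. Two aluminium guide rails, 10 mm high, flare in from y = -48 and +48 mm here to y = -34.5 and +34.5 mm at x = -30 mm and run on straight to x = +55 mm (inner faces). Axes as the reader's.
- stop (a point): Middle of the face of the end stop that the carrier's front edge meets, at reader x = +50 mm, y = 0: an aluminium bar across the lane, 14 mm high. Axes as the reader's.
- carrier: The slide carrier, loose: a flat black plate 100 (x) x 64 (y) x 12 mm (z), about 0.15 kg, two clear glass slides with white ends let into its top. Origin at the centre of its underside. It starts on the deck before the mouth, origin at reader x -175 to -135 mm, up to 15 mm off the middle line, turned up to 18 degrees from the lane; x lengthwise. Alike either way round.
- start (a joint): The start button's travel in m: 0 up, 0.006 fully down; a spring returns it, 5 N holds it fully down.
- start_top (a point): Centre of the top face of the start button: a round black push button of 20 mm diameter, its top 22 mm above the deck, in a round grey housing (36 mm diameter, 12 mm high) standing on the deck at reader x = 45 mm, y = 100 mm (on the robot's side of the bridge). It is pressed straight down.
- pot: Bystander: small lidded pot, 32 mm diameter, 40 mm high, standing on the deck near reader x -100, y +100 mm. Origin under its centre.
- dish: Bystander: flat clear dish, 45 mm diameter, 16 mm high, on the deck near reader x -200, y -95 mm. Origin under its centre.
- coverbox: Bystander: small grey box 30 x 30 x 14 mm on the deck near reader x +45, y -100 mm. Origin under its centre.
- bottle: Bystander: white bottle, 60 mm diameter, 120 mm high, on the table to the robot's right. Origin under its centre.
- tipbox: Bystander: box with clear lid 120 x 85 x 60 mm on the table to the robot's right. Origin under its centre.
- rack: Bystander: white rack 160 x 60 mm with five tubes, 92 mm high, on the table to the robot's left. Origin under its centre.
- beaker: Bystander: glass beaker, 70 mm diameter, 85 mm high, on the table to the robot's left. Origin under its centre.
There are look-alikes about, which are no part of the job. Several things have the shape of the carrier; the one meant has the colours described above.

How it is judged (in metres and radians):
On the way, in this order (a step that is already met when the one before it is completed fails the run):
1. the carrier lies under the bridge, against the end stop (x of carrier in the frame of reader between -0.004 and 0.004 m and y of carrier in the frame of reader between -0.006 and 0.006 m and angle between the x axis of carrier and the x axis of reader, either way round below 0.08 rad), for 0.2 s.
2. then the start button is pressed fully down (value of joint start above 0.0048 m), for 0.05 s.
At the end, for the whole second after the job is handed in: The carrier lies flat and still under the bridge, within 4 mm of fully home along the lane, 6 mm of its middle line and 0.08 rad of its direction; the start button was pressed down (past 4.8 mm) after that and is up again (below 1.2 mm) (all of step 1 and height (world z) of carrier below 0.011 m and angle between carrier's own z axis and vertical below 0.05 rad and linear speed of carrier below 0.01 m/s and value of joint start below 0.0012 m); the robot touches nothing.
It fails at once if the carrier is lifted (its origin more than 8 mm above the deck) (height (world z) of carrier above 0.016 m).
It fails at once if the carrier is tipped by more than 0.15 rad (angle between carrier's own z axis and vertical above 0.15 rad).
It fails at once if the start button is pressed (beyond 3 mm) before the carrier is home (value of joint start above 0.003 m and not (x of carrier in the frame of reader between -0.004 and 0.004 m and y of carrier in the frame of reader between -0.006 and 0.006 m and angle between the x axis of carrier and the x axis of reader, either way round below 0.08 rad)).
It fails at once if a bystander is moved by more than 20 mm or tipped (distance of any of pot, dish, coverbox, bottle, tipbox, rack, beaker from where it was at the start of the episode above 0.02 m or angle between any of pot, dish, coverbox, bottle, tipbox, rack, beaker's own z axis and vertical above 0.5 rad).
It also fails if it takes over 48 s, if anything falls off the work surface, if the arm or the gripper's body presses on something with over 40 N, if the wrist force passes 120 N, or if a joint passes its speed limit or range.

ROBOT

A 6-joint arm with a two-finger parallel gripper is mounted at the origin on the work surface. World frame = base frame: x ahead of the robot, y to its left, z up, the work surface at z = 0. Lengths are in m, angles in degrees, forces in N, time in s.
With the tool pointing down it reaches from about 0.275 to 0.725 m from the base axis. Payload 5.6 kg.
Tool frame: the origin (TCP) lies between the finger pads; the fingertips stand 11 mm ahead of it and the grasp point (between the pads) lies 8 mm behind it; z points along the fingers, y is the direction in which the jaws open and shut (so a half turn about z gives the same grasp; the last joint's range is limited). The gripper opens to 85 mm and grips with 20 to 120 N. Pads are 22 mm wide; open, the fingers measure 114 mm over their backs; the gripper's body (76 mm by 85 mm) begins 54 mm behind the grasp point. The pads swing forward as they close: fully open they stand 13 mm farther back than shut.
Start: joints at [-59.782, 14.616, 6.199, 0, -81.583, -16.306], TCP at [0.132, -0.534, 0.242] pointing down, gripper open.
Joint ranges: [-168.99, 168.99], [-69.2, 112.95], [-62.41, 85.93], [-164.36, 98.24], [-168.68, -3.75], [-174.98, 174.98]. Speed limits (degrees/s): [147.25, 147.25, 180, 180, 180, 180].

INTERFACE

Orientations are given as a 3x3 rotation matrix whose columns are the frame's x, y, z axes.
In Python, from station import read_state, viewer, close_job gives the robot as it stands. The module is installed in compiled form; this text tells all that it offers.
- The arm moves only by the tool move_arm, never from a script. Its argument "series" is text: rows parted by semicolons, each of 5 numbers parted by spaces: the shift along the tool's x, y, z in mm, then the turn about the tool's z in degrees, then the finger opening in mm, from 0 to 85.4. A call has 1 to 5 rows; each row is the pose to reach, as a shift and turn from the pose commanded when the call began, along the tool's axes at that moment; what a row does not reach only later rows make up. A row lasts 1/8 s, in which the tool goes at most 62.5 mm and 10.7 degrees, less where a joint would pass 70% of its speed; a pose out of reach is approached as far as the arm can. A call with a gripper value outside its range is refused whole. The fingers move at their own pace and stop on an object; the grip force is fixed at half the most. Time passes only in rows, so rows that repeat a pose let the fingers close. It gives the time, the measured TCP pose, the force and the opening at its end, in the units of the state.
- read_state(): the state, without advancing time (a new reading comes with each control period).
- viewer.get_image(name): name is "side" or "top" or "wrist"; returns the picture (384x512x3 uint8, red, green, blue); there is no depth.
- viewer.camera_model(name): a dict with "K" (3x3 intrinsics, pixels), "world_from_camera" (4x4, takes a point from camera to world coordinates); the wrist camera has in their place "mount" (4x4, takes a point from camera to tool coordinates, whose origin is the TCP and whose axes are the flange's). Camera axes: x right, y up, looking along -z (the intrinsics and any distortion apply to the point x, -y, -z); pixel columns grow to the right and rows downward; lengths in m; the calibration is good to about 2 mm. A picture is of the moment at which its call begins: read the wrist's pose just before it. camera_model takes no time and is no camera call.
- close_job(): hands the job in, once; it reports no verdict.
The state is a dict: "time": time; "q": joint angles; "joint_vel": joint speeds; "joint_torque": joint torques, N m; "tool_pos": TCP position; "ee_rot": TCP orientation; "ft_force": force on the tool from outside, world axes, zero at the start; "torque": the same for the moment, N m; "opening": finger opening in m.
Only numpy, scipy, OpenCV 4.12 (cv2) and the standard library are available. Lean on these libraries where they do the work, as an engineer would, in place of code of your own. Each camera call takes 0.05 s, during which the arm holds its last target.

## Working session

There is one attempt and no reset: what is moved stays moved. The work goes in short steps, Python scripts to look and compute and a tool call to move; the robot and the scene stay as the last step left them, time stands still between calls to the robot, and variables do not carry over. Pictures are saved under pics/ and viewed, and the job is handed in when it is done.

Besides the shell and the picture viewer there is one more tool, called after "Emit:" as name(argument=value, ...), one argument or row to a line, values as JSON. move_arm: Moves the arm, as the interface text tells. Its arguments: {"type":"object","properties":{"series":{"type":"string"}},"required":["series"]}

```bash
mkdir -p pics
python3 - <<'E'
from station import read_state, viewer
import cv2,numpy as np
s=read_state();print({k:np.round(v,3).tolist() for k,v in s.items()})
for n in("side","top"):
    im=viewer.get_image(n);cv2.imwrite(f"pics/{n}0.png",im[:,:,::-1]);m=viewer.camera_model(n);print(n,m)
print(viewer.camera_model("wrist"))
E
```

```text
{'time': 0.0, 'q': [-59.784, 14.652, 6.132, -0.028, -81.584, -16.307], 'joint_vel': [-0.043, -0.011, -0.019, 0.047, -0.002, 0.139], 'joint_torque': [-0.002, -38.662, 23.794, 5.365, -0.006, 0.0], 'tool_pos': [0.132, -0.533, 0.241], 'ee_rot': [[-0.971, -0.24, -0.0], [-0.24, 0.971, 0.002], [0.0, 0.002, -1.0]], 'ft_force': [-0.192, 0.017, 0.198], 'torque': [-0.006, 0.01, -0.031], 'opening': 0.085}
side {'K': array([[499.27124402,   0.        , 258.75800948],
       [  0.        , 499.27124402, 198.66574724],
       [  0.        ,   0.        ,   1.        ]]), 'world_from_camera': array([[-0.84786064,  0.34387323, -0.40358831, -0.00259652],
       [-0.53015118, -0.53762273,  0.65566877,  0.85618054],
       [ 0.00848869,  0.76987856,  0.63813395,  0.89450786],
       [ 0.        ,  0.        ,  0.        ,  1.        ]])}
top {'K': array([[463.07057489,   0.        , 253.35775021],
       [  0.        , 463.07057489, 191.67545507],
       [  0.        ,   0.        ,   1.        ]]), 'world_from_camera': array([[-9.20650948e-03,  9.87807405e-01, -1.55408397e-01,
         3.60783038e-01],
       [-9.99957523e-01, -9.16286448e-03,  9.97198576e-04,
         6.71311690e-04],
       [-4.38945942e-04,  1.55410976e-01,  9.87849804e-01,
         1.16863188e+00],
       [ 0.00000000e+00,  0.00000000e+00,  0.00000000e+00,
         1.00000000e+00]])}
{'K': array([[291.17132843,   0.        , 257.44370265],
       [  0.        , 291.17132843, 190.23249421],
       [  0.        ,   0.        ,   1.        ]]), 'mount': array([[-9.10945871e-04,  9.48993226e-01,  3.15295143e-01,
         8.04195350e-02],
       [ 9.99999583e-01,  8.86171259e-04,  2.21934815e-04,
        -8.48875546e-04],
       [-6.87908581e-05,  3.15295214e-01, -9.48993637e-01,
        -1.30773900e-01],
       [ 0.00000000e+00,  0.00000000e+00,  0.00000000e+00,
         1.00000000e+00]])}
```

View pics/top0.png

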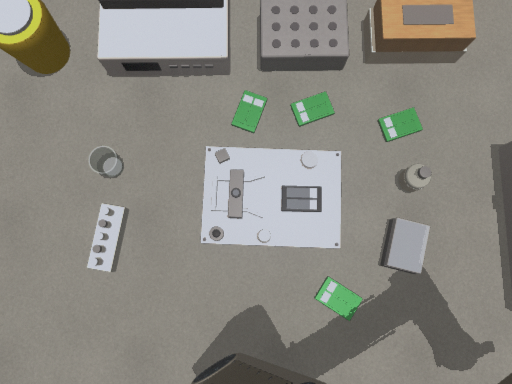

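View pics/side0.png

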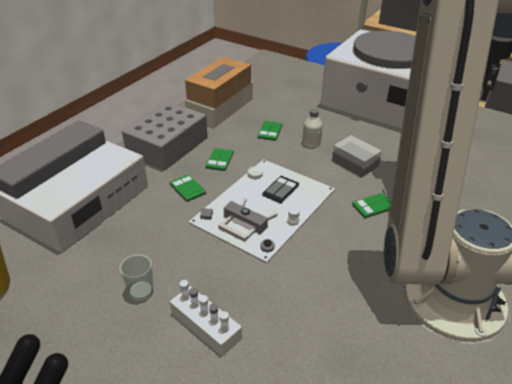

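Run:
```python
import cv2
im=cv2.imread("pics/top0.png");c=im[100:300,130:400]
cv2.imwrite("pics/top0c.png",cv2.resize(im[110:290,160:400],None,fx=3.3,fy=3.3,interpolation=cv2.INTER_CUBIC))
```

```text
(no output)
```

View pics/top0c.png

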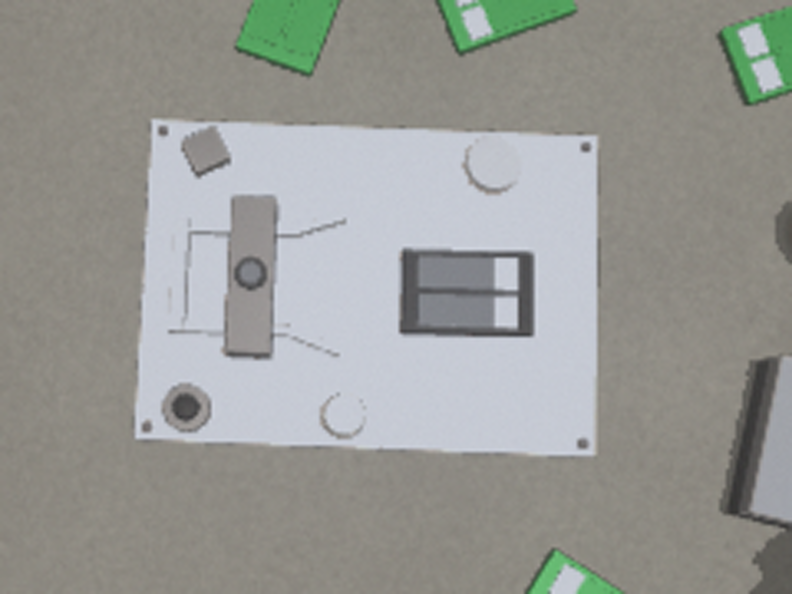

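```bash
cat > h.py <<'E'
import numpy as np, cv2
from station import read_state, viewer
def cam(n,s=None):
    m=viewer.camera_model(n);K=m["K"]
    if "mount" in m:
        T=np.eye(4);T[:3,:3]=s["ee_rot"];T[:3,3]=s["tool_pos"];W=T@m["mount"]
    else: W=m["world_from_camera"]
    return K,np.array(W)
def back(C,px,z):
    K,W=C;px=np.atleast_2d(px).astype(float);d=np.c_[(px[:,0]-K[0,2])/K[0,0],-(px[:,1]-K[1,2])/K[1,1],-np.ones(len(px))]@W[:3,:3].T
    o=W[:3,3];return o+d*((z-o[2])/d[:,2])[:,None]
def proj(C,P):
    K,W=C;c=(np.atleast_2d(P)-W[:3,3])@W[:3,:3];return np.c_[K[0,0]*c[:,0]/-c[:,2]+K[0,2],K[1,1]*c[:,1]/c[:,2]+K[1,2]]
def rigid(L,W):  # 2D fit
    L=np.array(L,float);W=np.array(W)[:,:2];a=L-L.mean(0);b=W-W.mean(0)
    th=np.arctan2((a[:,0]*b[:,1]-a[:,1]*b[:,0]).sum(),(a*b).sum());R=np.array([[np.cos(th),-np.sin(th)],[np.sin(th),np.cos(th)]])
    t=W.mean(0)-R@L.mean(0);return th,t,W-(L@R.T+t)
E
python3 - <<'E'
from h import *
np.set_printoptions(suppress=True,precision=4)
C=cam("top");f=lambda p:(np.array(p,float)+.5)/3.3-.5+[160,110]
d=back(C,f([(153,119),(598,134),(596,455),(136,438)]),.008)
th,t,r=rigid([(.085,-.125),(-.265,-.125),(-.265,.125),(.085,.125)],d);print("reader",np.degrees(th),t,r)
c=back(C,f([(402,249),(533,252),(533,335),(400,334)]),.02)
tc,pc,rc=rigid([(.05,-.032),(-.05,-.032),(-.05,.032),(.05,.032)],c);print("carr",np.degrees(tc),pc,rc)
R=np.array([[np.cos(th),-np.sin(th)],[np.sin(th),np.cos(th)]])
print("carrier in reader",(pc-t)@R,np.degrees(tc-th))
b=back(C,f((185,407)),.030)[0,:2];print("button",b,t+R@[.045,.1])
b=back(C,f((251,273)),.048)[0,:2];print("lens",b,t)
E
```

```text
reader 87.42575274870156 [0.5367 0.0424] [[-0.001  -0.0012]
 [-0.0005  0.0013]
 [ 0.0006  0.0012]
 [ 0.0009 -0.0013]]
carr 88.38244616921696 [ 0.5237 -0.1201] [[ 0.0004 -0.0004]
 [-0.     -0.0002]
 [ 0.0004  0.    ]
 [-0.0008  0.0006]]
carrier in reader [-0.1629  0.0057] 0.9566934205154025
button [0.4381 0.0929] [0.4389 0.0918]
lens [0.5357 0.0428] [0.5367 0.0424]
```

```bash
cat >> h.py <<'E'
TH=np.radians(87.43);RT=np.array([.5365,.0425]);RR=np.array([[np.cos(TH),-np.sin(TH)],[np.sin(TH),np.cos(TH)]])
def r2w(x,y): return RT+RR@[x/1000,y/1000]
def w2r(p): return (np.array(p)[...,:2]-RT)@RR*1000
def shift(x,y,z,yaw=0):  # reader mm, world z mm of TCP, yaw of -toolx relative reader x deg
    s=read_state();R=np.array(s["ee_rot"]);p=np.array(s["tool_pos"])
    d=np.r_[r2w(x,y),z/1000]-p
    cur=np.degrees(np.arctan2(R[1,0],R[0,0]));tg=np.degrees(TH)-180+yaw
    print("shift",np.round(R.T@d*1000,1),"turn",round(-((tg-cur+180)%360-180),1),"at",np.round(w2r(p),1),round(p[2]*1000,1),"t",s["time"],"F",np.round(s["ft_force"],1))
E
python3 -c "
from h import *
shift(-245,6,120)"
```

```text
shift [-455.7  228.4  121.8] turn -73.5 at [-593.5  378.1] 241.5 t 0.1 F [-0.3 -0.5  0.1]
```

Emit:
move_arm(
  series="-50 25 0 -10 0; -100 50 0 -20 0; -150 75 0 -30 0; -200 100 0 -40 0; -250 125 0 -50 0",
)

```text
time: 0.72
tool_pos: [0.3459, -0.3509, 0.242]
ee_rot: [[-0.435, -0.901, -0.0], [-0.901, 0.435, 0.0], [-0.0, 0.0, -1.0]]
ft_force: [0.1, -0.7, -0.1]
opening: 0.0002
```

```bash
python3 -c "
from h import *
shift(-245,6,120)"
```

```text
shift [-209.5  -91.8  122. ] turn -23.2 at [-401.5  172.8] 242.0 t 0.725 F [ 0.1 -0.7 -0.1]
```

Emit:
move_arm(
  series="-50 -22 0 -8 0; -100 -44 0 -16 0; -150 -66 10 -23.2 0; -200 -88 60 -23.2 0; -209.5 -91.8 112 -23.2 0",
)

```text
time: 1.35
tool_pos: [0.522, -0.203, 0.1299]
ee_rot: [[-0.048, -0.999, 0.004], [-0.999, 0.048, -0.0], [0.0, -0.004, -1.0]]
ft_force: [1.0, -0.9, -0.3]
opening: 0.0001
```

```bash
python3 -c "
from h import *
shift(-245,6,22)
s=read_state();im=viewer.get_image('wrist');cv2.imwrite('pics/w1.png',im[:,:,::-1])
im=viewer.get_image('top');cv2.imwrite('pics/t1.png',cv2.resize(im[110:290,160:400,::-1],None,fx=3.3,fy=3.3,interpolation=2))"
```

```text
shift [ -0.9   2.9 107.9] turn -0.2 at [-245.9    3.5] 129.9 t 1.35 F [ 1.  -0.9 -0.3]
```

View pics/w1.png

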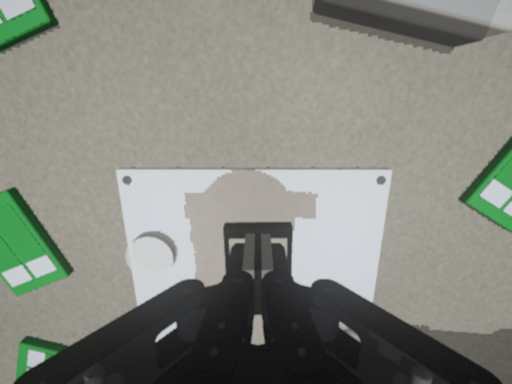

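View pics/t1.png

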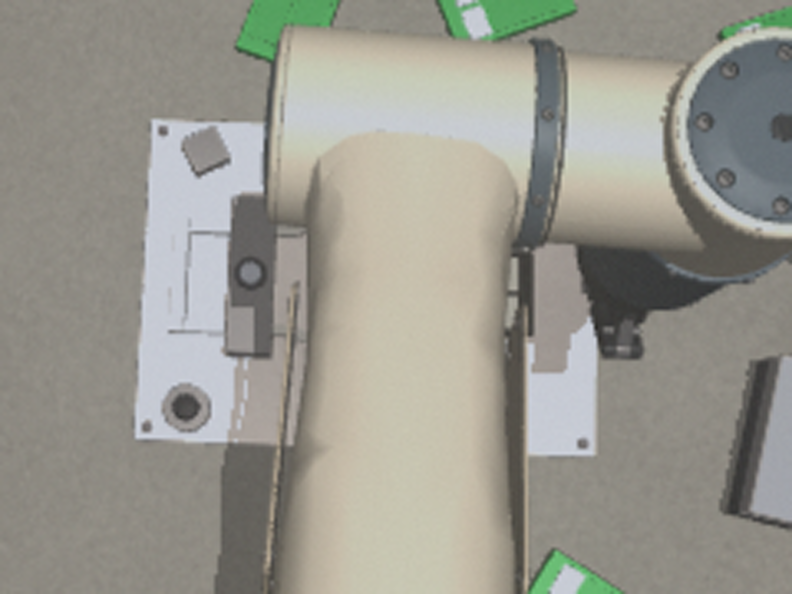

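```bash
python3 -c "
from h import *
C=cam('wrist',read_state())
print('carrier rear corners',w2r(back(C,[(224,222.5),(292.5,222.5)],.02)))
print('deck corners',w2r(back(C,[(117,169.5),(391.5,169.5)],.008)))
print('fingertip pred',proj(C,[read_state()['tool_pos']+np.array([0,0,-.011])]))"
python3 - <<'E'
import cv2
im=cv2.imread('pics/w1.png');cv2.imwrite('pics/w1c.png',cv2.resize(im[150:350,160:400],None,fx=3,fy=3,interpolation=2))
E
```

```text
carrier rear corners [[-219.08520582  -19.38555749]
 [-218.38248      40.78625685]]
deck corners [[-264.67573431 -110.79518123]
 [-262.5554529   127.50371841]]
fingertip pred [[258.7883858 249.7074037]]
```

View pics/w1c.png

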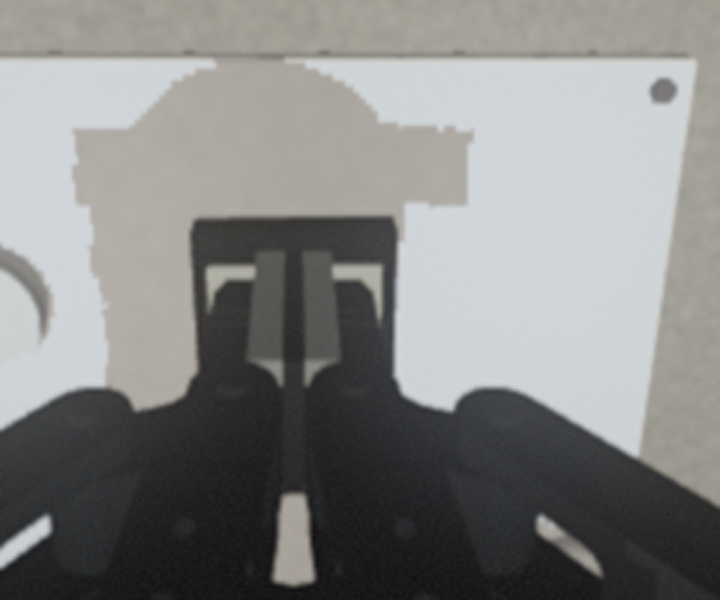

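Emit:
move_arm(
  series="0 1 50 0 30; 0 1 90 0 30; 0 1 103 0 30; 0 1 106 0 30; 0 1 106 0 30",
)

```text
time: 2.08
tool_pos: [0.5196, -0.2051, 0.0263]
ee_rot: [[-0.05, -0.999, 0.003], [-0.999, 0.05, -0.001], [0.001, -0.003, -1.0]]
ft_force: [-0.4, -0.1, 0.2]
opening: 0.03
```

```bash
python3 -c "
from h import *
shift(-245,4,22)
for n in ('wrist','side'):
  im=viewer.get_image(n)[:,:,::-1]
  im=im[130:300,140:380] if n=='wrist' else im[130:260,180:350]
  cv2.imwrite(f'pics/{n}2.png',cv2.resize(im,None,fx=3.3,fy=3.3,interpolation=2))"
```

```text
shift [-3.1 -1.7  4.3] turn -0.3 at [-248.1    5.8] 26.3 t 2.075 F [-0.4 -0.1  0.2]
```

View pics/wrist2.png

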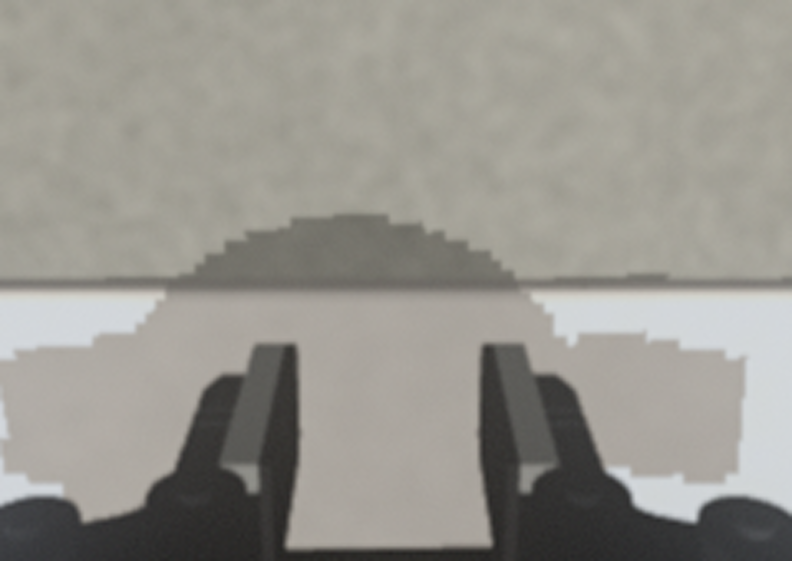

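View pics/side2.png

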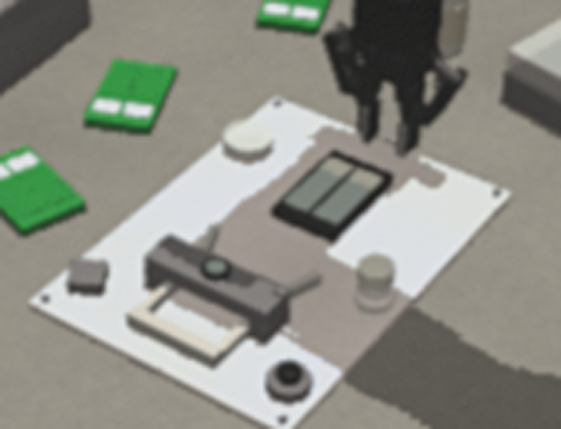

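Emit:
move_arm(
  series="-5 -1 5 0 30; -15 -1 5 -0.3 30; -27 -1 5 -0.3 30; -39 -1.5 5 -0.3 30; -50 -2 5 -0.3 30",
)

```text
time: 2.8
tool_pos: [0.523, -0.1538, 0.0195]
ee_rot: [[-0.045, -0.999, -0.0], [-0.999, 0.045, -0.0], [0.0, 0.0, -1.0]]
ft_force: [0.5, -1.3, 0.4]
opening: 0.0298
```

```bash
python3 -c "
from h import *
shift(-150,0,21)
for n in ('wrist','side'):
  im=viewer.get_image(n)[:,:,::-1]
  im=im[130:300,140:380] if n=='wrist' else im[130:260,180:350]
  cv2.imwrite(f'pics/{n}3.png',cv2.resize(im,None,fx=3.3,fy=3.3,interpolation=2))"
```

```text
shift [-46.7  -4.7  -1.5] turn 0.0 at [-196.7    4.7] 19.5 t 2.8 F [ 0.5 -1.3  0.4]
```

View pics/wrist3.png

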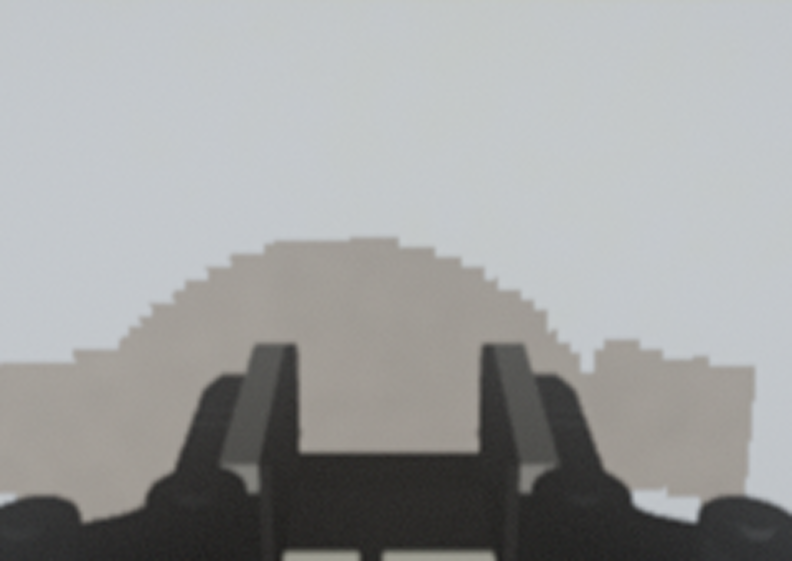

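View pics/side3.png

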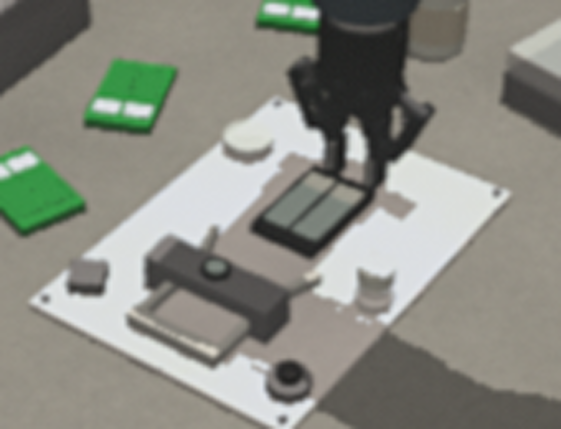

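```bash
python3 -c "
from h import *
np.set_printoptions(suppress=True,precision=1)
C=cam('side');f=lambda p:(np.array(p,float)+.5)/3.3-.5+[180,130]
print('deck',w2r(back(C,f([(276,96),(30,300),(511,192)]),.008)))
print('carrier top corners',w2r(back(C,f([(320,167),(373,189),(311,243),(254,217)]),.02)))
print('button',w2r(back(C,f((289,373)),.03)),'lens',w2r(back(C,f((216,267)),.048)))
print('bridge top corners',w2r(back(C,f([(172,235),(288,297),(146,254)]),.042)))
print('stop top',w2r(back(C,f([(128,317),(214,357)]),.022)))"
```

```text
deck [[-262.8 -123.9]
 [  84.8 -125.5]
 [-261.1  123.8]]
carrier top corners [[-182.   -22.9]
 [-182.2   31.1]
 [ -91.6   27. ]
 [ -92.4  -30.6]]
button [[ 53.2 102. ]] lens [[ 3.7 -0.3]]
bridge top corners [[-13.3 -56.3]
 [ -5.2  61.7]
 [ 17.4 -59.1]]
stop top [[ 67.1 -39.3]
 [ 64.8  41.6]]
```

Emit:
move_arm(
  series="-10 -0.5 -1 0 30; -20 -1 -1 0 30; -30 -1.5 -1 0 30; -40 -2 -1 0 30; -48 -2 -1 0 30",
)

```text
time: 3.52
tool_pos: [0.5272, -0.1063, 0.0206]
ee_rot: [[-0.045, -0.999, 0.0], [-0.999, 0.045, -0.0], [0.0, -0.0, -1.0]]
ft_force: [-0.8, -2.1, 0.7]
opening: 0.0303
```

```bash
python3 -c "
from h import *
shift(-61,0,21)
for n in ('wrist','side'):
  im=viewer.get_image(n)[:,:,::-1]
  im=im[130:300,140:380] if n=='wrist' else im[160:250,200:310]
  k=3.3 if n=='wrist' else 6
  cv2.imwrite(f'pics/{n}4.png',cv2.resize(im,None,fx=k,fy=k,interpolation=2))"
```

```text
shift [-88.1  -2.6  -0.5] turn 0.0 at [-149.1    2.6] 20.6 t 3.525 F [-0.8 -2.1  0.7]
```

View pics/wrist4.png

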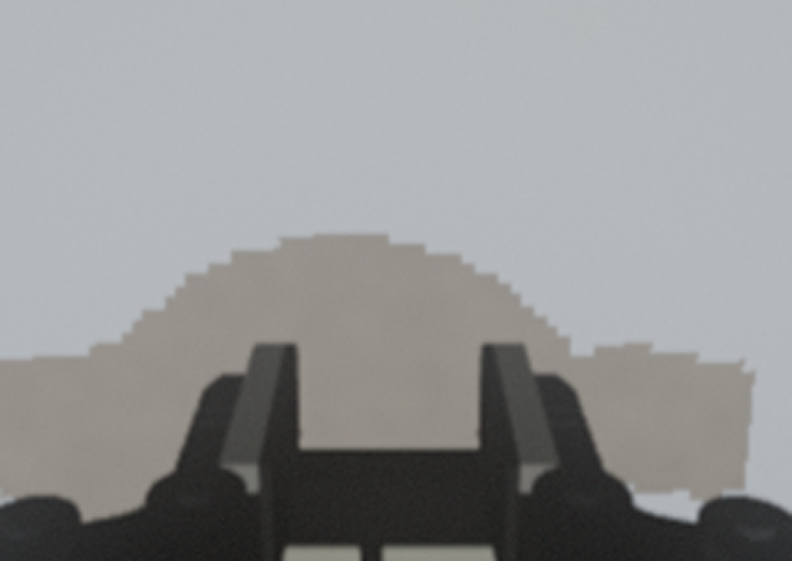

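View pics/side4.png

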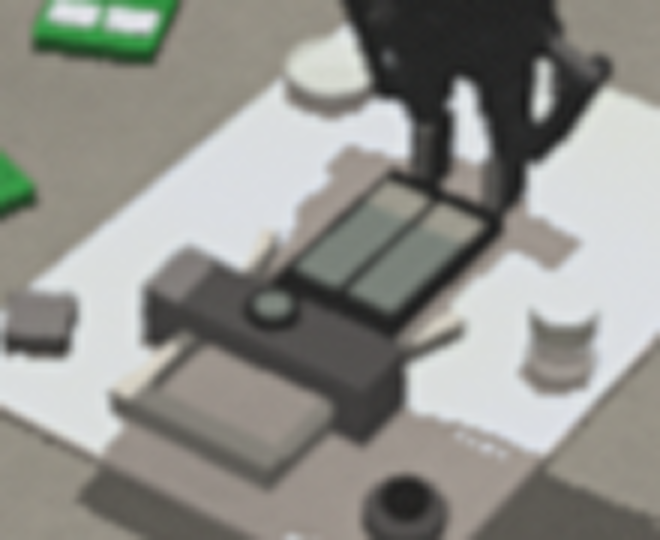

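Emit:
move_arm(
  series="-10 0 -1 0 30; -20 0 -1 0 30; -30 0 -1 0 30; -40 0 -1 0 30; -50 0 -1 0 30",
)

```text
time: 4.25
tool_pos: [0.5293, -0.0562, 0.0214]
ee_rot: [[-0.045, -0.999, -0.0], [-0.999, 0.045, 0.0], [-0.0, 0.0, -1.0]]
ft_force: [0.4, -1.1, 0.0]
opening: 0.0298
```

```bash
python3 -c "
from h import *
shift(-61,0,21)
for n in ('wrist','side'):
  im=viewer.get_image(n)[:,:,::-1]
  im=im[130:300,140:380] if n=='wrist' else im[160:250,200:310]
  k=3.3 if n=='wrist' else 6
  cv2.imwrite(f'pics/{n}5.png',cv2.resize(im,None,fx=k,fy=k,interpolation=2))"
```

```text
shift [-37.9  -2.7   0.4] turn -0.0 at [-98.9   2.7] 21.4 t 4.25 F [ 0.4 -1.1  0. ]
```

View pics/wrist5.png

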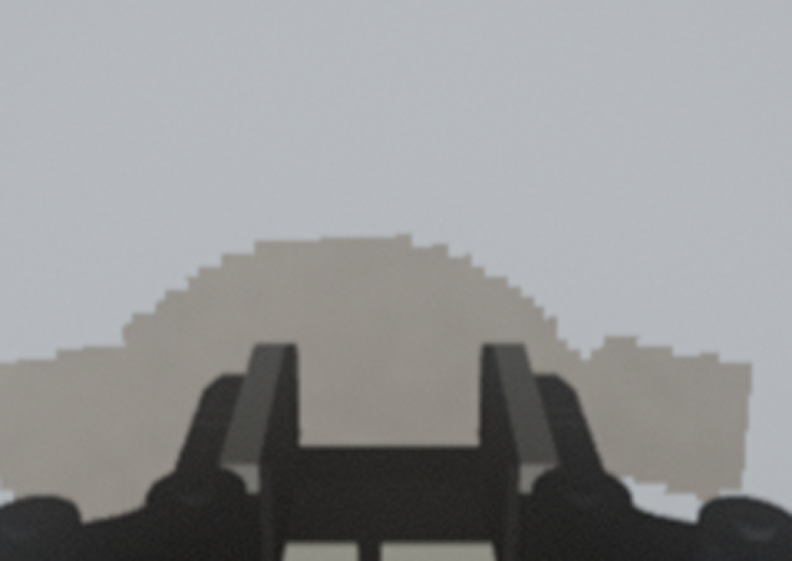

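View pics/side5.png

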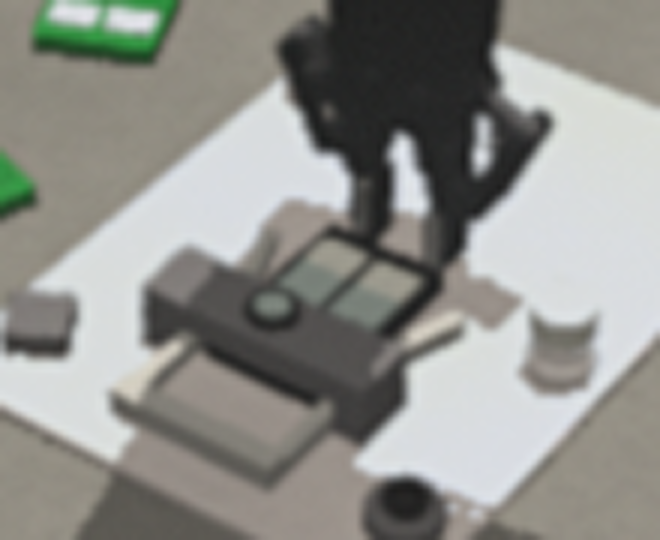

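Emit:
move_arm(
  series="-8 0 0 0 30; -16 0 0 0 30; -23 0 0 0 30; -29 0 0 0 30; -33 0 0 0 30",
)

```text
time: 4.97
tool_pos: [0.5309, -0.0236, 0.0215]
ee_rot: [[-0.045, -0.999, -0.0], [-0.999, 0.045, -0.0], [0.0, 0.0, -1.0]]
ft_force: [0.7, -0.6, 0.4]
opening: 0.0298
```

Emit:
move_arm(
  series="-1.5 0 0 0 30; -3 0 0 0 30; -4 0 0 0 30; -5 0 0 0 30; -5 0 0 0 30",
)

```text
time: 5.6
tool_pos: [0.5311, -0.019, 0.0214]
ee_rot: [[-0.045, -0.999, 0.0], [-0.999, 0.045, 0.0], [-0.0, -0.0, -1.0]]
ft_force: [0.3, -1.0, 1.1]
opening: 0.0295
```

```bash
python3 -c "
from h import *
shift(-61,0,21)"
```

```text
shift [-0.7 -2.7  0.4] turn -0.0 at [-61.7   2.7] 21.4 t 5.6 F [ 0.3 -1.   1.1]
```

Not at the stop yet (force still about 1 N); I'll creep on.

Emit:
move_arm(
  series="-1 0 0 0 30; -1 0 0 0 30; -2 0 0 0 30; -2 0 0 0 30",
)

```text
time: 6.1
tool_pos: [0.5312, -0.017, 0.0215]
ee_rot: [[-0.045, -0.999, 0.0], [-0.999, 0.045, 0.0], [-0.0, -0.0, -1.0]]
ft_force: [-0.1, -1.1, 0.8]
opening: 0.0299
```

```bash
python3 -c "
from h import *
shift(-61,0,21)
for n in ('wrist','side','top'):
  im=viewer.get_image(n)[:,:,::-1]
  im=im[130:300,140:380] if n=='wrist' else im[160:250,200:310] if n=='side' else im[150:240,200:310]
  k=3.3 if n=='wrist' else 6
  cv2.imwrite(f'pics/{n}6.png',cv2.resize(im,None,fx=k,fy=k,interpolation=2))"
```

```text
shift [ 1.4 -2.7  0.5] turn -0.0 at [-59.6   2.7] 21.5 t 6.1 F [-0.1 -1.1  0.8]
```

View pics/side6.png

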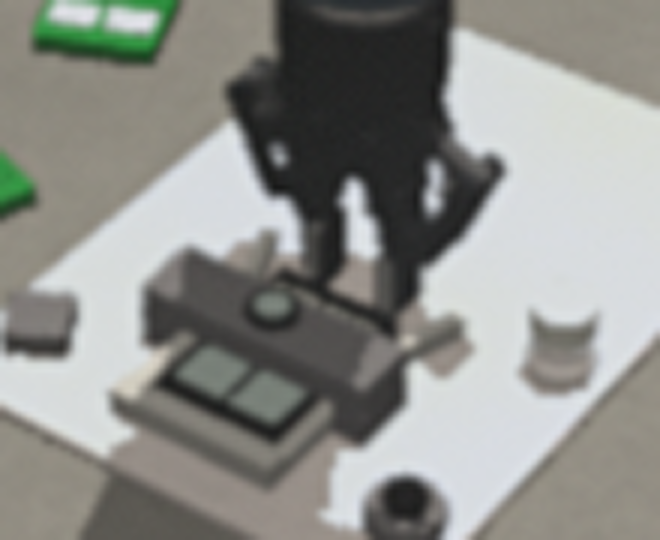

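View pics/wrist6.png

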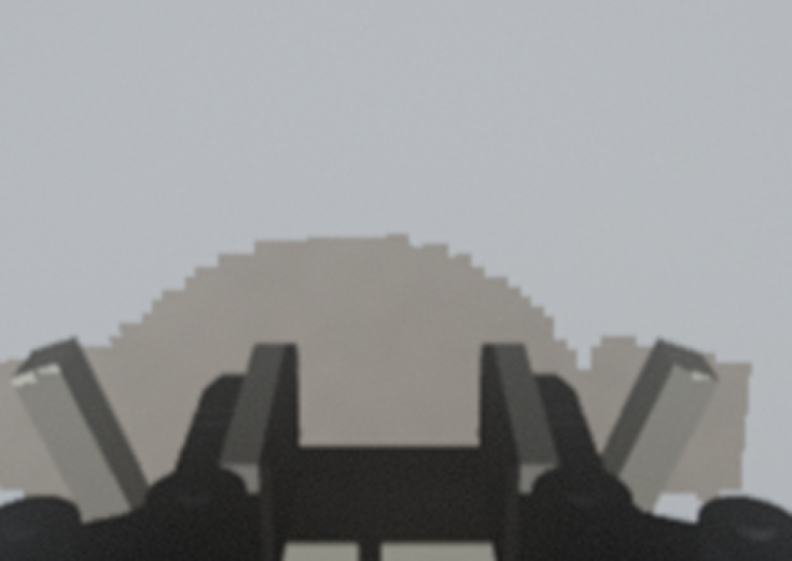

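Emit:
move_arm(
  series="-1 0 0 0 30; -2 0 0 0 30; -2 0 0 0 30; -2 0 0 0 30",
)

```text
time: 6.75
tool_pos: [0.531, -0.016, 0.0215]
ee_rot: [[-0.045, -0.999, -0.001], [-0.999, 0.045, -0.002], [0.002, 0.001, -1.0]]
ft_force: [-0.5, -6.2, 0.9]
opening: 0.03
```

Emit:
move_arm(
  series="-1 0 0 0 30; -1 0 0 0 30; -1 0 0 0 30",
)

```text
time: 7.12
tool_pos: [0.5309, -0.0159, 0.0215]
ee_rot: [[-0.045, -0.999, -0.001], [-0.999, 0.045, -0.003], [0.003, 0.001, -1.0]]
ft_force: [0.6, -9.8, 0.5]
opening: 0.0301
```

Emit:
move_arm(
  series="-1 0 0 0 30; -1 0 0 0 30; -1 0 0 0 30",
)

```text
time: 7.5
tool_pos: [0.5309, -0.0159, 0.0215]
ee_rot: [[-0.045, -0.999, -0.002], [-0.999, 0.045, -0.004], [0.004, 0.001, -1.0]]
ft_force: [1.5, -14.3, -0.4]
opening: 0.0299
```

Emit:
move_arm(
  series="5 0 0 0 30; 20 0 0 0 30; 40 0 0 0 30; 40 0 -50 0 30; 40 0 -110 0 0",
)

```text
time: 8.12
tool_pos: [0.5285, -0.0536, 0.1317]
ee_rot: [[-0.046, -0.999, -0.003], [-0.999, 0.046, 0.0], [0.0, 0.003, -1.0]]
ft_force: [1.5, 0.3, 0.9]
opening: 0.0129
```

```bash
python3 -c "
from h import *
shift(45,100,70)
for n in ('wrist','side'):
  im=viewer.get_image(n)[:,:,::-1]
  if n=='side': im=cv2.resize(im[160:250,200:310],None,fx=6,fy=6,interpolation=2)
  cv2.imwrite(f'pics/{n}7.png',im)"
```

```text
shift [-141.3   96.2   62. ] turn -0.1 at [-96.4   3.7] 131.7 t 8.125 F [1.5 0.3 0.9]
```

View pics/side7.png

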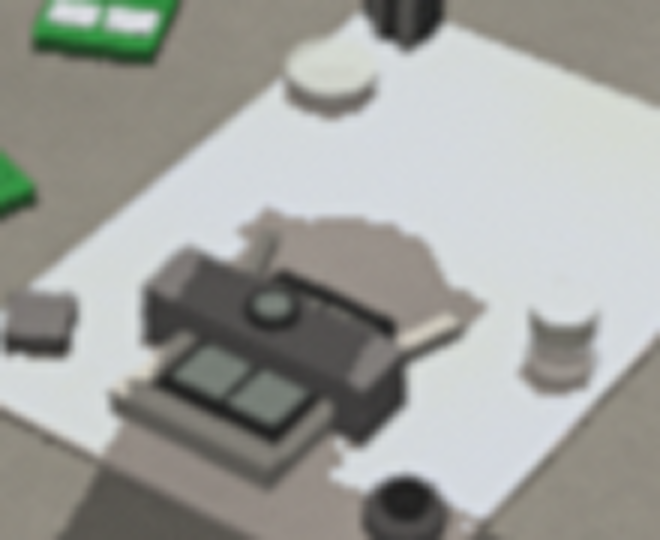

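View pics/wrist7.png

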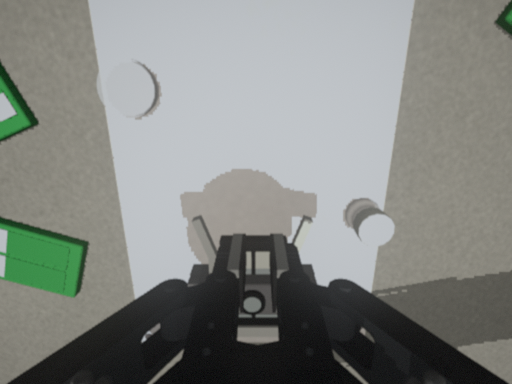

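```bash
python3 -c "
from h import *
C=cam('side')
def P(x,y,z): return np.r_[r2w(x,y),z]
im=cv2.imread('pics/side7.png')
for pts,col in (([(50,-32),(50,32),(-50,32),(-50,-32)],(0,0,255)),):
  q=(proj(C,[P(x,y,.02) for x,y in pts])-[200,160]+.5)*6-.5
  cv2.polylines(im,[q.round().astype(int)],True,col,1)
q=(proj(C,[P(x,y,.022) for x,y in [(50,-34.5),(50,34.5)]])-[200,160]+.5)*6-.5
cv2.polylines(im,[q.round().astype(int)],False,(255,0,0),1)
q=(proj(C,[P(x,y,.042) for x,y in [(17,-60),(17,60),(-17,60),(-17,-60)]])-[200,160]+.5)*6-.5
cv2.polylines(im,[q.round().astype(int)],True,(0,255,0),1)
q=(proj(C,[P(45,100,.03)])-[200,160]+.5)*6-.5
cv2.circle(im,tuple(q[0].round().astype(int)),3,(0,255,255),-1)
cv2.imwrite('pics/side7o.png',im)
"
```

```text
(no output)
```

View pics/side7o.png

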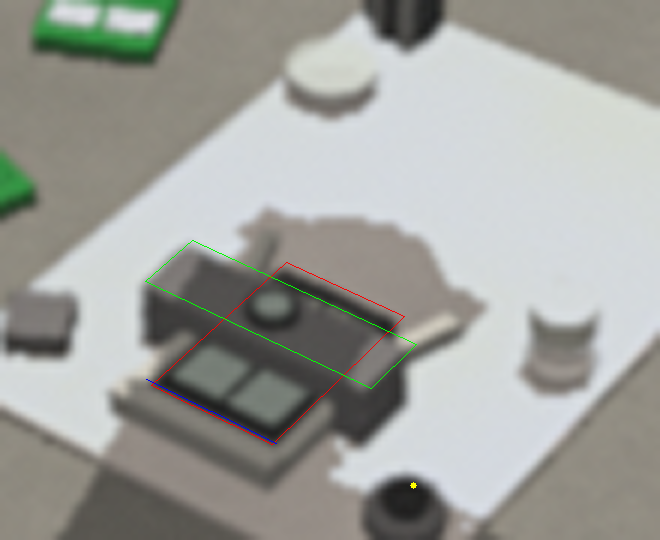

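Emit:
move_arm(
  series="-45 30 0 0 0; -90 60 0 0 0; -135 90 0 0 0; -143 96 30 0 0; -143 96 65 0 0",
)

```text
time: 8.85
tool_pos: [0.4402, 0.0955, 0.0665]
ee_rot: [[-0.043, -0.999, 0.003], [-0.999, 0.043, 0.002], [-0.002, -0.002, -1.0]]
ft_force: [1.4, 0.3, -0.0]
opening: 0.0001
```

```bash
python3 -c "
from h import *
shift(47,100,43)
for n in ('wrist','side'):
  im=viewer.get_image(n)[:,:,::-1]
  if n=='side': im=cv2.resize(im[160:260,200:310],None,fx=6,fy=6,interpolation=2)
  cv2.imwrite(f'pics/{n}8.png',im)"
```

```text
shift [ 1.7  1.5 23.5] turn 0.1 at [48.6 98.6] 66.5 t 8.85 F [ 1.4  0.3 -0. ]
```

View pics/side8.png

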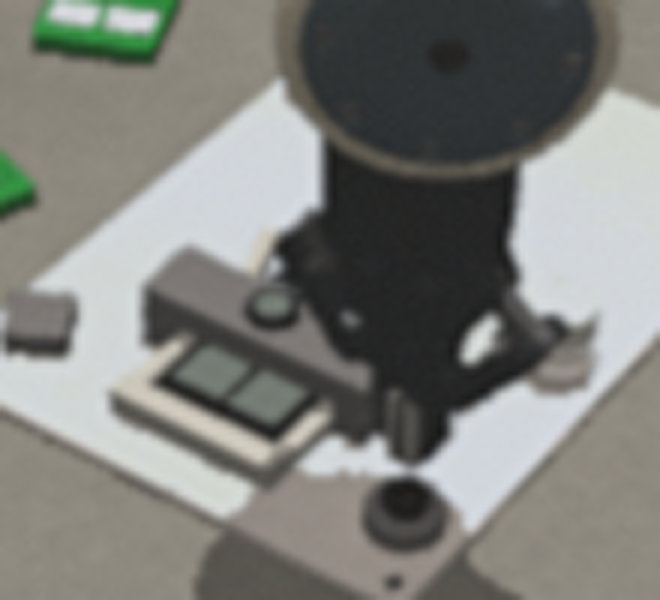

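View pics/wrist8.png

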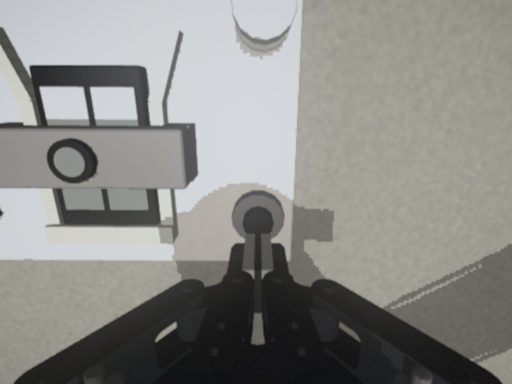

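Run:
```python
from h import *
C=cam('wrist',read_state())
print(w2r(back(C,[(258,219)],.03)),w2r(back(C,[(258,216)],.02)))
im=cv2.imread('pics/wrist8.png');cv2.imwrite('pics/w8c.png',cv2.resize(im[40:290,0:310],None,fx=2.5,fy=2.5,interpolation=2))
```

```text
[[ 37.79391687 100.90500744]] [[ 40.0970443  100.98087619]]
```

View pics/w8c.png

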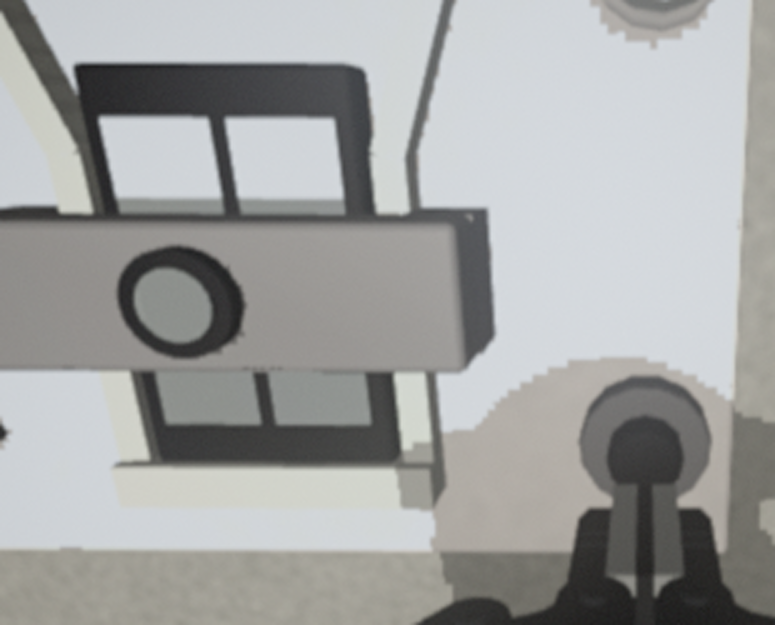

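Run:
```python
from h import *
np.set_printoptions(suppress=True,precision=1)
s=read_state();print(np.round(s['tool_pos'],4));C=cam('wrist',s);f=lambda p:(np.array(p,float)+.5)/2.5-.5+[0,40]
for n,p,z in (('bridge-17',[(100,222),(450,222)],.042),('bridge+17',[(100,370),(450,370)],.042),('stop 50',[(160,462),(390,462)],.022),('deck85',[(100,550),(420,552)],.008),('button',[(646,455)],.03),('housing',[(645,440)],.02),('carrier rear -50',[(80,66),(355,66)],.02)):
  print(n,w2r(back(C,f(p),z)).tolist())
T=C[1];R=np.array(s['ee_rot']);p=np.array(s['tool_pos'])
for t in ((.011,0,.011),(-.011,0,.011),(.011,0,-.02)): print(t,(proj(C,[p+R@t])-[0,40]+.5)*2.5)
m=viewer.camera_model('wrist');print(m.keys())
```

```text
[0.4 0.1 0.1]
bridge-17 [[-18.5415357395218, -11.245978718893939], [-18.39589951123368, 60.53379324344351]]
bridge+17 [[13.348916088673564, -18.72210629135622], [13.599906101250657, 57.820699313972156]]
stop 50 [[44.70055279558732, -24.648751735787133], [44.94645710553977, 34.69105069252765]]
deck85 [[79.16353762758659, -58.00514721755606], [80.30128874580228, 34.99108243549755]]
button [[39.60753694678792, 100.9653121467455]]
housing [[39.88478660293403, 100.78601851399837]]
carrier rear -50 [[-50.004394847864404, -23.697881763213786], [-49.951745734608856, 36.80728021051792]]
(0.011, 0, 0.011) [[648.9 480.5]]
(-0.011, 0, 0.011) [[648.8 568.9]]
(0.011, 0, -0.02) [[649.8 560.3]]
dict_keys(['K', 'mount'])
```

Run:
```python
from h import *
np.set_printoptions(suppress=True,precision=1)
s=read_state();C=cam('side');f=lambda p:(np.array(p,float)+.5)/6-.5+[200,160]
p=np.array(s['tool_pos']);R=np.array(s['ee_rot'])
print('tool',w2r(p),p*1000)
for t in ((-.011,-.007,.011),(-.011,.007,.011),(.011,.007,.011),(.011,-.007,.011)): print('tip pred',(proj(C,[p+R@t])-[200,160]+.5)*6-.5)
print('button',w2r(back(C,f([(405,497)]),.03)))
im=cv2.imread('pics/side8.png');cv2.imwrite('pics/s8c.png',cv2.resize(im[350:570,330:500],None,fx=3,fy=3))
```

```text
tool [ 46.2 101.2] [437.4  93.2  63.6]
tip pred [[385.5 456.8]]
tip pred [[414.3 470.6]]
tip pred [[444.3 439.6]]
tip pred [[415.7 426.1]]
button [[ 52.6 101.2]]
```

View pics/s8c.png

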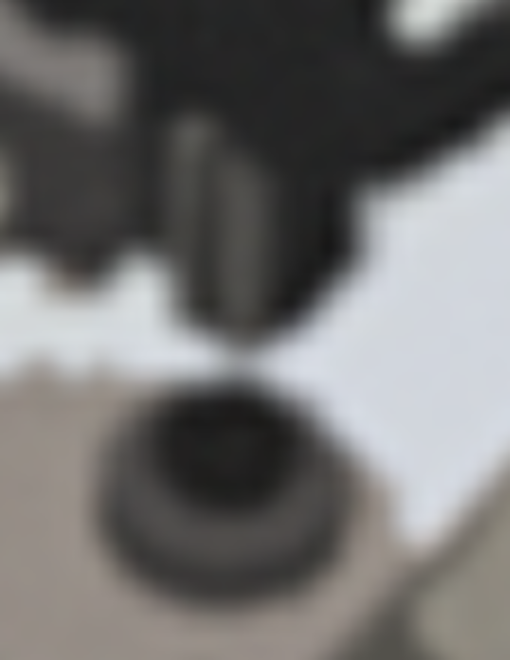

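Emit:
move_arm(
  series="0 0 12 0 0; 0 0 18 0 0; 0 0 21 0 0; 0 0 21 0 0",
)

```text
time: 9.45
tool_pos: [0.4403, 0.0942, 0.0456]
ee_rot: [[-0.045, -0.999, 0.0], [-0.999, 0.045, 0.0], [-0.0, -0.0, -1.0]]
ft_force: [0.5, -0.1, 0.2]
opening: 0.0001
```

Emit:
move_arm(
  series="0 0 1 0 0; 0 0 2 0 0; 0 0 3 0 0; 0 0 3 0 0",
)

```text
time: 9.95
tool_pos: [0.44, 0.0942, 0.0424]
ee_rot: [[-0.045, -0.999, -0.0], [-0.999, 0.045, -0.0], [0.0, 0.0, -1.0]]
ft_force: [0.2, -0.1, 0.8]
opening: -0.0001
```

Emit:
move_arm(
  series="0 0 1 0 0; 0 0 2 0 0; 0 0 3 0 0; 0 0 3 0 0",
)

```text
time: 10.45
tool_pos: [0.4402, 0.0943, 0.0395]
ee_rot: [[-0.045, -0.999, 0.0], [-0.999, 0.045, 0.0], [-0.0, -0.0, -1.0]]
ft_force: [-0.8, -1.0, 2.3]
opening: -0.0001
```

Emit:
move_arm(
  series="0 0 1 0 0; 0 0 2 0 0; 0 0 3 0 0; 0 0 4 0 0; 0 0 4 0 0",
)

```text
time: 11.08
tool_pos: [0.4401, 0.0942, 0.0355]
ee_rot: [[-0.045, -0.999, 0.0], [-0.999, 0.045, 0.0], [-0.0, -0.0, -1.0]]
ft_force: [-2.0, 0.5, 5.4]
opening: -0.0
```

Spring force is rising as expected (about 5 N); pressing until it bottoms out.

Emit:
move_arm(
  series="0 0 1 0 0; 0 0 2 0 0; 0 0 3 0 0; 0 0 3 0 0",
)

```text
time: 11.58
tool_pos: [0.4404, 0.0942, 0.0347]
ee_rot: [[-0.044, -0.999, 0.001], [-0.999, 0.044, -0.0], [0.0, -0.001, -1.0]]
ft_force: [-9.7, 0.2, 27.3]
opening: -0.0001
```

```bash
python3 -c "
from h import *
shift(47,100,43)
im=viewer.get_image('side')[:,:,::-1];cv2.imwrite('pics/side9.png',cv2.resize(im[200:260,230:310],None,fx=9,fy=9,interpolation=2))"
```

```text
shift [ 0.4  1.6 -8.3] turn 0.0 at [47.4 98.4] 34.7 t 11.575 F [-9.7  0.2 27.3]
```

View pics/side9.png

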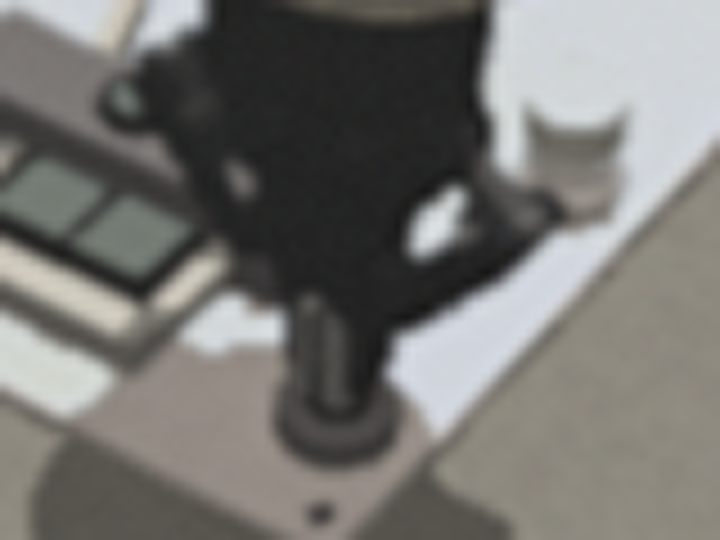

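Emit:
move_arm(
  series="0 0 -6 0 0; 0 0 -30 0 0; 0 0 -80 0 0; 0 0 -130 0 0; 0 0 -180 0 0",
)

```text
time: 12.25
tool_pos: [0.4397, 0.0941, 0.2136]
ee_rot: [[-0.045, -0.999, -0.001], [-0.999, 0.045, -0.0], [0.0, 0.001, -1.0]]
ft_force: [0.6, 0.7, -0.1]
opening: 0.0002
```

Emit:
move_arm(
  series="50 0 0 0 0; 100 0 0 0 0; 150 0 0 0 0; 200 0 0 0 0; 200 0 0 0 0",
)

```text
time: 12.88
tool_pos: [0.4304, -0.1081, 0.2118]
ee_rot: [[-0.05, -0.999, -0.001], [-0.999, 0.05, -0.0], [0.0, 0.001, -1.0]]
ft_force: [-0.6, 0.6, -0.5]
opening: -0.0004
```

```bash
python3 -c "
from h import *
shift(47,100,43)
for n in ('side','top'):
  im=viewer.get_image(n)[:,:,::-1]
  im=im[150:260,190:320] if n=='side' else im[130:260,180:340]
  cv2.imwrite(f'pics/{n}10.png',cv2.resize(im,None,fx=5,fy=5,interpolation=2) if n=='side' else cv2.resize(im,None,fx=4.5,fy=4.5,interpolation=2))
shift(0,0,100)"
```

```text
shift [-202.2    1.5  168.7] turn -0.3 at [-155.2   99.3] 211.8 t 12.875 F [-0.6  0.6 -0.5]
shift [-153.1  -98.7  111.9] turn -0.1 at [-152.9   98.9] 211.9 t 12.975 F [-0.5 -0.3 -0.2]
```

View pics/side10.png

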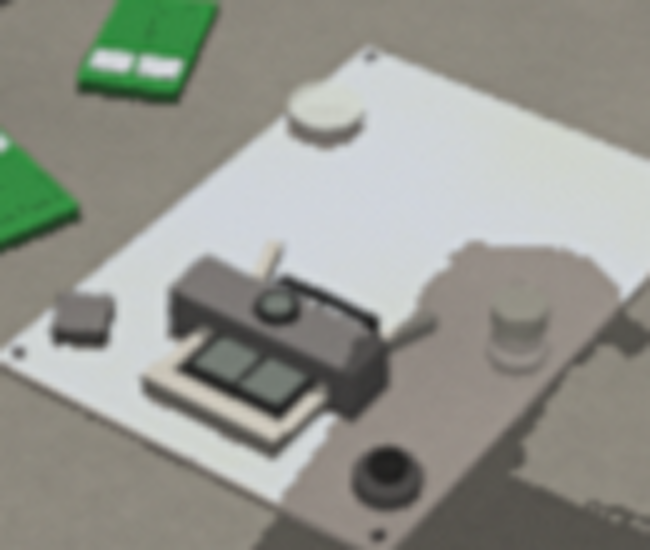

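View pics/top10.png

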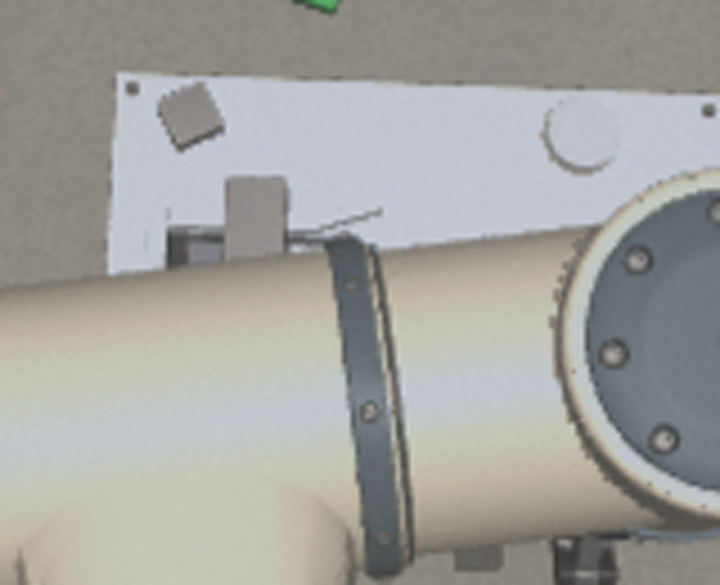

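The pictures show the carrier straight against the stop, the button up again, the bystanders on the deck where they were, and the arm well clear.

```bash
python3 -c "
from station import *
close_job()"
```

```text
the job is handed in; nothing more can be done
```

I pushed the slide carrier home against the end stop, pressed the start button once and released it. I handed the job in at about 13 s of the 48 s allowed. Hand-in gives no verdict, so these are my own checks.

- **Carrier:** I pushed its rear edge with the fingertips 30 mm apart. The fingers stopped dead and the push force rose from about 1 N to 14 N. Afterwards the side and wrist pictures showed it straight in the lane, flat and touching the stop.
- **Button:** I pressed straight down with closed fingers. It felt like a spring up to about 5 N, then bottomed out after about 6 mm of travel at 27 N. The last side picture shows it up again.
- **Surroundings:** the last pictures show the bystanders on the deck in their places. I did not check the four on the table again, but the arm showed no sign of touching them. The tool finished about 0.2 m above the table with no contact force.
- **Disagreements:** the wrist camera read lengths about 5% short and put the button about 7 mm off where the top camera had it. The side camera's reading was off the other way, by about as much. I pressed at the position between them, and the pictures and forces confirmed it.

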